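# Latch the leak-test chamber and set its regulator to 6

## Task

Close up the leak-test chamber: press the draw latch's loop down over its keeper, then snap the lever over and fully down so that the cover is drawn in. Only then turn the numbered sleeve on the pressure regulator to 6, never running on to 7, and let go. Leave the cans and the other things on the bench where they stand.

Things in the scene. Friction and masses are not known exactly. Their poses are not given: they have to be found in the camera images.
- chamber: Leak-test chamber, a fixed box lying along its own x: blue body (x -130 to 15 mm) and aluminium end cover (x 20 to 75 mm), 120 mm wide, flat top 100 mm above the bench. Origin at bench level on the mid-plane (y = 0); z up. The draw latch lies on top along the mid-plane: red lever pivoted on the blue body, steel keeper on the cover.
- latch_pivot (a point): Lever's pivot, at x -20, z 116 mm in the chamber's frame; its axes are the chamber's (latch line along x, keeper at +x).
- lever_end (a point): Free end of the red latch lever, a flat plate 26 mm wide, 4 mm thick, on a pivot line along the chamber's y; this point is 66 mm from the pivot. Moves with the lever.
- latch_lever (a joint): Lever angle, rad. 0 = open: standing up, at 95 degrees from the chamber's +x (measured up and over to -x). Grows as it swings away from the keeper and down; 1.48 = fully shut, lying flat along -x at pivot height. Once hooked it needs about 4 to 8 N near its end, goes over centre at about 1.25 and then stays shut; let go earlier it may spring back. Unhooked it stays where left.
- latch_loop (a joint): Loop angle relative to the lever, rad; the loop's elevation above level, towards chamber +x, is latch_lever + latch_loop. The loop (two legs 34 mm apart, crossbar, yellow tab) is hinged on the lever 14 mm from its pivot, 10 degrees further round. Friction holds it raised; below about 0.75 it drops by itself. While steep, push it towards +x: bearing straight down on it swings the lever. Hooked, lever open, elevation is about -0.3.
- loop_bar (a point): Middle of the loop's crossbar (5 mm thick), 60 mm from the loop's hinge.
- loop_tab (a point): Top of the loop's yellow thumb tab, 20 x 26 mm, 4 mm thick; this point is its middle, 71 mm from the loop's hinge. The place to press the loop down.
- keeper (a point): Seat of the crossbar's middle behind the keeper's lip, on the cover, 12 mm above the chamber's top. The lip, 22 mm wide, stands just on the -x side of this point, up to 21 mm above the chamber's top. With the lever open the bar comes down 1 to 3 mm to the +x side of this point.
- cover (a joint): How far the end cover is drawn in against its seal, m: 0 = slack, about 0.004 when latched. Springy, 4 N per mm.
- regulator: Pressure regulator, a fixed grey stand with a 130 x 130 mm foot. Origin at bench level, 132 mm under the centre of the sleeve's white scale disc. Its round head leans towards its own -x by 0.52 rad (30 degrees) from vertical. Red index pointer on the uphill (+x) side of the disc. A small gauge, under 125 mm tall, sits behind it (+x).
- sleeve_grip (a point): Point on the sleeve's axis at which to grip it; its z axis is the sleeve's axis, pointing out of the regulator (30 degrees from vertical). The black ribbed sleeve is a cylinder of 42 mm diameter, reaching 21 mm beyond this point along the axis and 24 mm below it, down to the top of the white scale disc (92 mm diameter, 8 mm thick).
- sleeve (a joint): Sleeve angle, rad. Numbers 1 to 8 stand 24 degrees (0.4189 rad) apart with a click stop at each: number n is at (n - 1) x 0.4189, so 6 (on a green field) is at 2.094. It grows when turned clockwise as seen from outside, looking at the sleeve's end. The detents take about 0.15 N m and pull the sleeve to the nearest number when it is let go.
- can_red: Bystander: full red drinks can, standing, 58 mm diameter, 146 mm tall. Origin under its middle.
- can_yellow: Bystander: full yellow drinks can, standing, 58 mm diameter, 146 mm tall. Origin under its middle.
- can_orange: Bystander: full orange drinks can, standing, 58 mm diameter, 146 mm tall. Origin under its middle.
- tape_roll: Bystander: cardboard-brown roll, 70 mm diameter, 48 mm tall, lying flat. Origin under its middle.
- lid_stack: Bystander: aluminium stack of can lids, 54 mm diameter, 40 mm tall. Origin under its middle.
- spanner: Bystander: steel spanner lying flat, 180 mm long along its x. Origin under its middle.
- marker: Bystander: black and blue marker pen, 120 mm long, 17 mm thick, lying along its x. Origin under the middle of its 100 mm black part.

How it is judged:
On the way, in this order (a step that is already met when the one before it is completed fails the run):
1. the loop's crossbar is down behind the keeper's lip while the lever still stands open (z of loop_bar in the frame of keeper between -0.006 and 0.006 m and x of loop_bar in the frame of keeper between -0.004 and 0.008 m and value of joint latch_lever below 0.5 rad), for 0.1 s.
2. the lever is snapped fully down with the loop hooked and the cover drawn in (z of loop_bar in the frame of keeper between -0.006 and 0.006 m and x of loop_bar in the frame of keeper between -0.004 and 0.008 m and value of joint latch_lever above 1.42 rad and value of joint cover above 0.0022 m), for 0.2 s.
3. the sleeve stands at 6 (value of joint sleeve between 1.9845 and 2.2045 rad), for 0.2 s.
At the end, for the whole second after the job is handed in: The crossbar is still behind the keeper (within 6 to 8 mm of its seat), the lever is down past 1.42 rad, the cover is drawn in by more than 2.2 mm, and the sleeve rests released at 6 (2.094 rad within 0.11 rad) (all of step 2 and all of step 3 and velocity of joint sleeve between -0.1 and 0.1 rad/s); the robot touches nothing.
It fails at once if the sleeve is run past 6 towards 7 (beyond 2.36 rad) (value of joint sleeve above 2.36 rad).
It fails at once if a bystander is shifted by more than 25 mm (distance of any of can_red, can_yellow, can_orange, tape_roll, lid_stack, spanner, marker from where it was at the start of the episode above 0.025 m).
It fails at once if a can is tipped over (angle between any of can_red, can_yellow, can_orange's own z axis and vertical above 0.5 rad).
It also fails if it takes over 69 s, if anything falls off the work surface, if the arm or the gripper's body presses on something with over 40 N, if the wrist force passes 120 N, or if a joint passes its speed limit or range.

## Robot

A 6-joint arm with a two-finger parallel gripper is mounted at the origin on the work surface. World frame = base frame: x ahead of the robot, y to its left, z up, the work surface at z = 0. Lengths are in m, angles in rad, forces in N, time in s.
With the tool pointing down it reaches from about 0.25 to 0.775 m from the base axis. Payload 4 kg.
Tool frame: the origin (TCP) lies at the very end of the fingers, on their centre line; the grasp point (between the pads) lies 19 mm behind it; z points along the fingers, y is the direction in which the jaws open and shut (so a half turn about z gives the same grasp; the last joint's range is limited). The gripper opens to 85 mm and grips with 20 to 120 N. Pads are 22 mm wide; open, the fingers measure 114 mm over their backs; the gripper's body (76 mm by 85 mm) begins 54 mm behind the grasp point. The pads swing forward as they close: fully open they stand 13 mm farther back than shut.
Start: joints at [1.021, 0.087, 1.371, -0, 1.684, -0.103], TCP at [0.238, 0.496, 0.231] pointing down, gripper open.
Joint ranges: [-3.1, 3.1], [-0.76, 2.03], [0.27, 2.55], [-1.08, 4.22], [0.17, 2.65], [-2.57, 2.57]. Speed limits (rad/s): [2.79, 2.79, 3.14, 3.14, 3.14, 3.14].

## Interface

Orientations are given as a 3x3 rotation matrix whose columns are the frame's x, y, z axes.
In Python, from workcell import readout, eyes, bot, models gives the robot as it stands.
- The arm moves only by the shell command python3 -m creep 'ROWS' [OPENING] [FORCE]. ROWS is a JSON object of lists of equal length, an entry for each row: "delta_pos": the shift along the tool's x, y, z in mm, a list of three; "roll": the turn about the tool's z in units of 6 degrees (1.0 is 6 degrees). In form: {"delta_pos": [[tx, ty, tz], ...], "roll": [roll, ...]}. A call has 1 to 12 rows; each row shifts and turns the commanded pose from where the row before left it, along the tool's axes as they then stand; what a row does not reach is not made up. A row lasts 1/10 s, in which the tool goes at most 50 mm and 8.59 degrees, less where a joint would pass 70% of its speed; a pose out of reach is approached as far as the arm can. A call is refused whole if a number of a shift passes 50 or a number of a turn 1, either way. A call with a gripper value outside its range is refused whole. OPENING is the closure, from 0 (fully open) to 1 (shut), set as the call begins (- or left out, the last holds). The fingers move at their own pace and stop on an object; FORCE is the grip in N (left out, the last holds). Time passes only in rows, so rows that do not move let the fingers close. It gives the time, the measured TCP pose, the force and the opening at its end, in the units of the state.
- readout.sense(): the state, without advancing time (a new reading comes with each control period).
- eyes.capture(name): name is "scene" or "top" or "wrist"; returns a dict with "frame" (400x640x3 uint8, red, green, blue), "mtx" (3x3 intrinsics, pixels), "k1" (the pictures are not rectified: a ray, as slopes to the right and down, at radius r is drawn at 1 + k1 r^2 times it, then the intrinsics apply), "rvec" (rotation vector, rad) and "tvec" (3), from world to camera coordinates, as OpenCV has them. Camera axes: x right, y down, z forward; pixel columns grow to the right and rows downward; lengths in m; the calibration is good to about 2 mm. A picture is of the moment at which its call begins. There is no depth.
- bot.hand_in(): hands the job in, once; it reports no verdict.
Trained networks look in the newest picture that a camera, given by its name, has taken for a name from the list of things; names that differ only in an ending like _2 or _b are one class to them, and where a whole thing is asked for, a point or a joint stands for the part that bears it (a point fixed in the world has none). Each returns a list of dicts, best first, with "p" (0 to 1); they miss things now and then, are a little off and sometimes report something else, mostly with a low value. They report only what shows in the picture. A call takes as long as a camera call.
- models.search_frame(camera, thing): "extent" ([centre column, centre row, width, height] in pixels, round what is visible of it).
- models.spot_point(camera, thing): "centre" ([column, row] in pixels: a listed point, or the origin of a listed thing).
The state is a dict: "t": time; "joint_pos": joint angles; "qvel": joint speeds; "joint_torque": joint torques, N m; "eef_pos": TCP position; "ee_rot": TCP orientation; "force": force on the tool from outside, world axes, zero at the start; "moment": the same for the moment, N m; "gripper_width": finger opening in m.
Only numpy, scipy, OpenCV 4.12 (cv2) and the standard library are available. Lean on these libraries where they do the work, as an engineer would, in place of code of your own. Each camera call takes 0.05 s, during which the arm holds its last target.

## Working session

There is one attempt and no reset: what is moved stays moved. The work goes in short steps, Python scripts to look and compute and a shell command to move; the robot and the scene stay as the last step left them, time stands still between calls to the robot, and variables do not carry over. Pictures are saved under pics/ and viewed, and the job is handed in when it is done.

```bash
ls; mkdir -p pics; python3 - <<'E'
from workcell import readout, eyes, bot, models
import cv2
print(readout.sense())
for n in ["scene","top","wrist"]:
    c=eyes.capture(n); cv2.imwrite(f"pics/a_{n}.png",c["frame"][:,:,::-1])
    print(n,c["mtx"],c["k1"],c["rvec"],c["tvec"])
    for th in ["chamber","latch_pivot","lever_end","loop_tab","loop_bar","keeper","regulator","sleeve_grip","can_red","can_yellow","can_orange","tape_roll","lid_stack","spanner","marker"]:
        print(n,th,[(round(d["p"],2),[round(x) for x in d["centre"]]) for d in models.spot_point(n,th)[:2]])
E
```

```text
pics
{'t': 0.0, 'joint_pos': array([ 1.02086885e+00,  8.79786923e-02,  1.37230971e+00,  1.95237606e-05,
        1.68357884e+00, -1.03126560e-01]), 'qvel': array([ 0.00082796,  0.00221628, -0.00145453,  0.00032609,  0.00028058,
       -0.00025227]), 'joint_torque': array([-1.97035365e-04, -3.51859725e+01, -3.13278365e+01, -3.25087940e-04,
        1.07103985e-02, -2.51308802e-05]), 'eef_pos': array([0.23739072, 0.49556855, 0.23009804]), 'ee_rot': array([[-9.01834768e-01,  4.32079389e-01, -1.20529666e-03],
       [ 4.32080995e-01,  9.01832741e-01, -1.92908900e-03],
       [ 2.53456391e-04, -2.26050531e-03, -9.99997413e-01]]), 'force': array([ 0.0478159 , -0.71993305,  0.37324467]), 'moment': array([-0.01725471,  0.00044625,  0.02674359]), 'gripper_width': 0.0853096339371718}
scene [[495.00039366   0.         314.28596444]
 [  0.         495.00039366 195.9141072 ]
 [  0.           0.           1.        ]] -0.04499148826179093 [ 1.53553975  1.89796295 -0.92404548] [ 0.11494448 -0.24258049  1.65893689]
scene chamber [(0.88, [413, 242])]
scene latch_pivot [(0.63, [415, 205]), (0.22, [179, 
[... 1134 characters left out ...]
(0.46, [216, 190])]
top tape_roll [(0.68, [267, 207]), (0.6, [305, 225])]
top lid_stack [(0.92, [386, 188])]
top spanner [(0.76, [325, 151])]
top marker [(0.8, [304, 227]), (0.48, [408, 209])]
wrist [[350.77078018   0.         323.63528602]
 [  0.         350.77078018 198.76091479]
 [  0.           0.           1.        ]] -0.014870496652170145 [-2.45397512 -1.54586037 -0.21568607] [-0.55037524 -0.03471416  0.37797138]
wrist chamber []
wrist latch_pivot []
wrist lever_end []
wrist loop_tab []
wrist loop_bar []
wrist keeper []
wrist regulator []
wrist sleeve_grip []
wrist can_red []
wrist can_yellow []
wrist can_orange []
wrist tape_roll []
wrist lid_stack []
wrist spanner []
wrist marker []
```

View pics/a_scene.png

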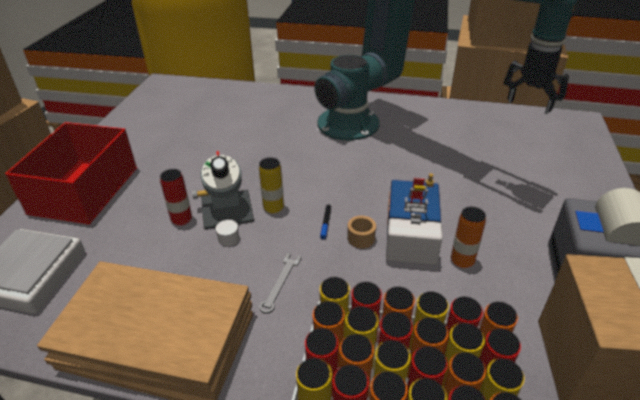

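View pics/a_top.png

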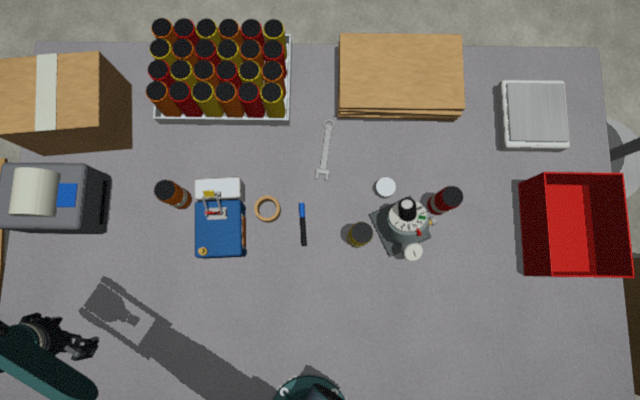

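View pics/a_wrist.png

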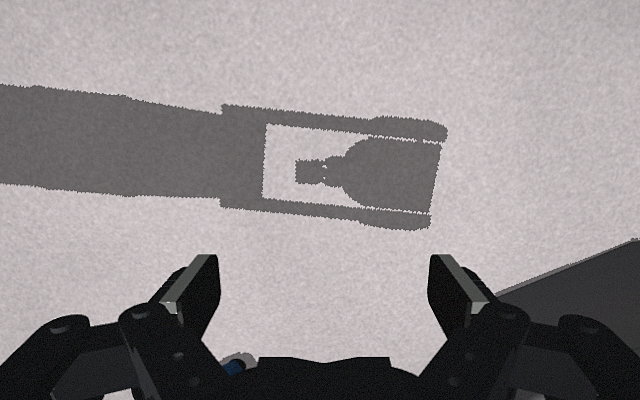

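Scene: the chamber is at about (413,225), the regulator at (222,185), and the cans beside both. Top: the keeper is at about (215,192), away from the robot, and the sleeve is at (407,209), leaning away from the robot. I'll triangulate and crop in next.

```bash
cat > h.py <<'E'
import numpy as np, cv2, pickle
def ray(c,px):
    K=c["mtx"]; d=np.array([(px[0]-K[0,2])/K[0,0],(px[1]-K[1,2])/K[1,1]])
    u=d.copy()
    for _ in range(20): u=d/(1+c["k1"]*(u@u))
    R=cv2.Rodrigues(np.array(c["rvec"],float))[0]; t=np.array(c["tvec"],float)
    o=-R.T@t; v=R.T@np.array([u[0],u[1],1]); return o,v/np.linalg.norm(v)
def atz(c,px,z):
    o,v=ray(c,px); return o+v*(z-o[2])/v[2]
def tri(*cp):
    A=np.zeros((3,3));b=np.zeros(3);L=[]
    for c,p in cp:
        o,v=ray(c,p);P=np.eye(3)-np.outer(v,v);A+=P;b+=P@o;L.append((o,P))
    x=np.linalg.solve(A,b); return x,[round(1000*np.linalg.norm(P@(x-o)),1) for o,P in L]
def proj(c,X):
    R=cv2.Rodrigues(np.array(c["rvec"],float))[0]; X=np.atleast_2d(X)
    p=X@R.T+np.array(c["tvec"]); s=p[:,:2]/p[:,2:]; r2=(s**2).sum(1,keepdims=True)
    s=s*(1+c["k1"]*r2); K=c["mtx"]; return s*[K[0,0],K[1,1]]+[K[0,2],K[1,2]]
E
python3 - <<'E'
from workcell import eyes, models
from h import *
np.set_printoptions(precision=4,suppress=True)
C={n:eyes.capture(n) for n in ["scene","top"]}
pickle.dump(C,open("c0.pkl","wb"))
S,T=C["scene"],C["top"]
for n,s,t,z in [("pivot",(415,205),(212,211),.116),("lever_end",(415,179),(212,212),.182),("tab",(419,188),(211,196),.15),("keeper",(416,215),(215,192),.112),("grip",(221,170),(407,209),.16),
 ("red",(180,218),(433,204),0),("yel",(269,208),(360,235),0),("or",(462,260),(184,196),0),("chamber",(413,242),(224,212),0),("reg",(225,210),(398,223),0)]:
    print(n,*tri((S,s),(T,t)),atz(S,s,z),atz(T,t,z))
cv2.imwrite("pics/b1.png",cv2.resize(S["frame"][150:280,370:500,::-1],None,fx=4.5,fy=4.5,interpolation=2))
cv2.imwrite("pics/b2.png",cv2.resize(T["frame"][165:265,180:280,::-1],None,fx=6,fy=6,interpolation=2))
cv2.imwrite("pics/b3.png",cv2.resize(S["frame"][140:250,160:290,::-1],None,fx=5,fy=5,interpolation=2))
cv2.imwrite("pics/b4.png",cv2.resize(T["frame"][170:270,340:470,::-1],None,fx=6,fy=6,interpolation=2))
E
```

```text
pivot [0.5215 0.2473 0.1149] [np.float64(6.5), np.float64(6.5)] [0.5255 0.241  0.116 ] [0.5205 0.2537 0.116 ]
lever_end [0.5096 0.2356 0.1792] [np.float64(2.4), np.float64(2.4)] [0.5143 0.2332 0.182 ] [0.5089 0.2373 0.182 ]
tab [0.5473 0.2428 0.1828] [np.float64(1.1), np.float64(1.1)] [0.5039 0.2451 0.15  ] [0.5532 0.2499 0.15  ]
keeper [0.5685 0.2461 0.1231] [np.float64(0.9), np.float64(0.9)] [0.5558 0.2456 0.112 ] [0.5704 0.2497 0.112 ]
grip [ 0.5278 -0.2316  0.1521] [np.float64(1.2), np.float64(1.2)] [ 0.5379 -0.2252  0.16  ] [ 0.5269 -0.2311  0.16  ]
red [ 0.5675 -0.3425  0.0093] [np.float64(6.9), np.float64(6.9)] [ 0.5581 -0.3563  0.    ] [ 0.5666 -0.3382  0.    ]
yel [ 0.4762 -0.1342  0.0033] [np.float64(1.2), np.float64(1.2)] [ 0.4727 -0.1367 -0.    ] [ 0.4762 -0.1334  0.    ]
or [0.5765 0.3628 0.0097] [np.float64(1.9), np.float64(1.9)] [0.566  0.3664 0.    ] [0.5783 0.3639 0.    ]
chamber [0.5336 0.2478 0.0055] [np.float64(0.8), np.float64(0.8)] [0.5275 0.2488 0.    ] [0.5345 0.2482 0.    ]
reg [ 0.5117 -0.2419  0.0076] [np.float64(4.1), np.float64(4.1)] [ 0.5038 -0.2503  0.    ] [ 0.5114 -0.2392  0.    ]
```

View pics/b1.png

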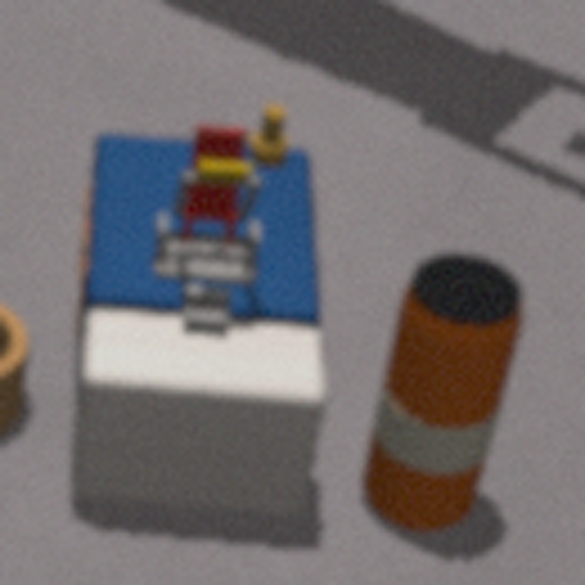

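View pics/b2.png

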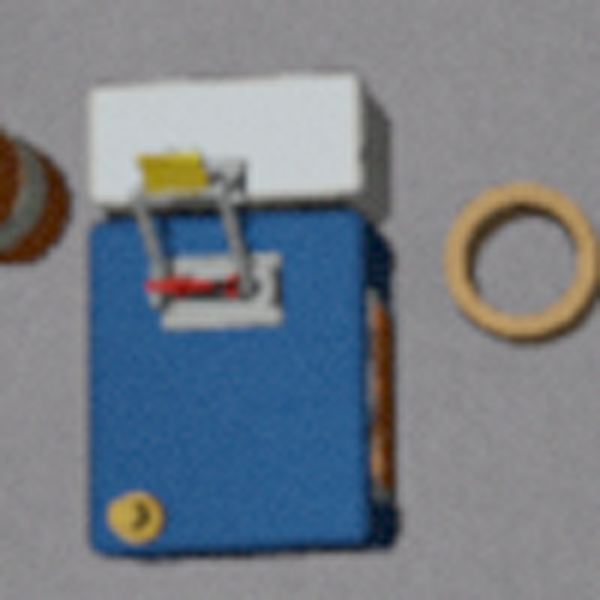

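View pics/b3.png

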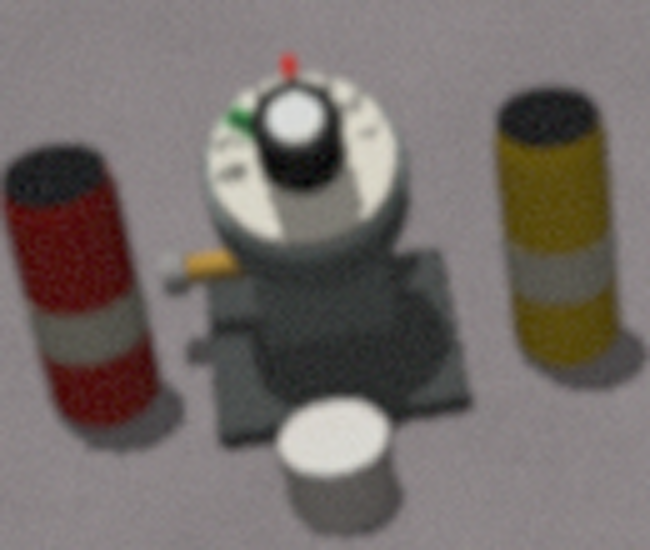

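View pics/b4.png

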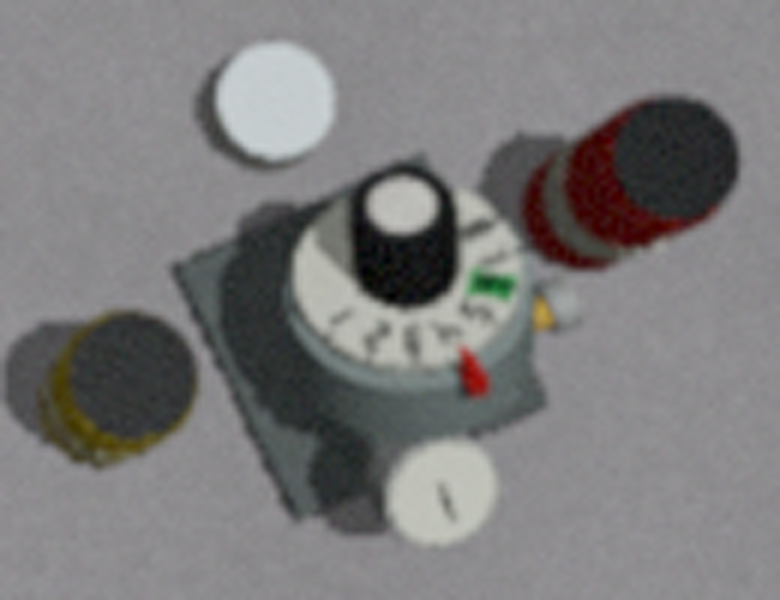

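Crops: the lever (red) stands up at b2 (195,287). The loop is raised and leaning towards the keeper, with its tab at (172,172). The regulator pointer is near 4/5, and the 6 is on the green field at b4 (490,285). Now the chamber corners and the regulator foot.

```bash
python3 - <<'E'
from h import *
np.set_printoptions(precision=4,suppress=True)
C=pickle.load(open("c0.pkl","rb"));S,T=C["scene"],C["top"]
b1=lambda x,y:(370+x/4.5-.4,150+y/4.5-.4); b2=lambda x,y:(180+x/6-.4,165+y/6-.4)
b3=lambda x,y:(160+x/5-.4,140+y/5-.4); b4=lambda x,y:(340+x/6-.4,170+y/6-.4)
for n,p in dict(TL=(88,88),TR=(362,75),BR=(370,556),BL=(88,556)).items(): print("top",n,atz(T,b2(*p),.1))
for n,p in dict(farL_NR=(325,395),NL=(82,380),BLk=(98,137),BRk=(307,150)).items(): print("scn",n,atz(S,b1(*p),.1))
print("keeper",atz(T,b2(225,180),.121),"tab",*tri((T,b2(173,165)),(S,b1(225,165))), "lev",*tri((T,b2(195,287)),(S,b1(218,130))))
print("levers",atz(T,b2(150,287),.182),atz(T,b2(243,290),.182))
for n,p in dict(a=(180,265),b=(420,155),c=(545,400),d=(300,520)).items(): print("foot",n,atz(T,b4(*p),.0))
print("sleeve end",*tri((T,b4(403,203)),(S,b3(293,117))))
E
```

```text
top TL [0.6056 0.3087 0.1   ]
top TR [0.6132 0.1896 0.1   ]
top BR [0.406  0.1768 0.1   ]
top BL [0.4039 0.2958 0.1   ]
scn farL_NR [0.6058 0.3062 0.1   ]
scn NL [0.6183 0.189  0.1   ]
scn BLk [0.4191 0.177  0.1   ]
scn BRk [0.4086 0.292  0.1   ]
keeper [0.5621 0.2418 0.121 ] tab [0.5548 0.245  0.194 ] [np.float64(0.6), np.float64(0.6)] lev [0.5081 0.2388 0.1795] [np.float64(1.1), np.float64(1.1)]
levers [0.5076 0.2549 0.182 ] [0.507  0.2179 0.182 ]
foot a [ 0.5361 -0.1603  0.    ]
foot b [ 0.59   -0.2732  0.    ]
foot c [ 0.4759 -0.3284  0.    ]
foot d [ 0.4189 -0.2146  0.    ]
sleeve end [ 0.5378 -0.228   0.18  ] [np.float64(1.4), np.float64(1.4)]
```

```bash
python3 -m creep '{"delta_pos": [[-31,-8.5,0],[-31,-8.5,0],[-31,-8.5,0],[-31,-8.5,0],[-31,-8.5,0],[-31,-8.5,0],[-31,-8.5,0],[-31,-8.5,0],[-31,-8.5,0],[-31,-8.5,0],[-31,-8.5,0],[-30,-8.3,0]], "roll": [0,0,0,0,0,0,0,0,0,0,0,0]}' 1 40
python3 -m creep '{"delta_pos": [[0,0,0],[0,0,0],[0,0,0],[0,0,0],[0,0,0]], "roll": [-0.97,-0.97,-0.97,-0.97,-0.97]}'
python3 - <<'E'
from workcell import readout, eyes, models
from h import *
np.set_printoptions(precision=4,suppress=True)
s=readout.sense(); print(s["t"],s["eef_pos"],s["ee_rot"],s["joint_pos"],s["gripper_width"])
W=eyes.capture("wrist"); pickle.dump(W,open("w1.pkl","wb")); cv2.imwrite("pics/w1.png",W["frame"][:,:,::-1])
for th in ["latch_pivot","lever_end","loop_tab","loop_bar","keeper"]:
    print(th,[(round(d["p"],2),[round(x) for x in d["centre"]]) for d in models.spot_point("wrist",th)[:2]])
E
```

```text
t: 3.7
eef_pos: [0.5292, 0.2429, 0.2313]
ee_rot: [[-0.902, 0.432, 0.0], [0.432, 0.902, 0.0], [-0.0, 0.0, -1.0]]
force: [-0.1, 0.7, -0.6]
gripper_width: 0.0001
t: 4.2
eef_pos: [0.5283, 0.2438, 0.2313]
ee_rot: [[-0.998, -0.065, -0.0], [-0.065, 0.998, 0.0], [0.0, 0.0, -1.0]]
force: [0.1, 0.6, -0.2]
gripper_width: 0.0002
4.2 [0.5283 0.2438 0.2313] [[-0.9979 -0.0651 -0.0001]
 [-0.0651  0.9979  0.0001]
 [ 0.0001  0.0001 -1.    ]] [ 0.3349  0.1584  1.2919  0.0001  1.6913 -1.301 ] 0.00019604201762340187
latch_pivot [(0.64, [322, 177]), (0.63, [325, 178])]
lever_end [(0.86, [324, 190])]
loop_tab []
loop_bar []
keeper [(0.67, [325, 236])]
```

View pics/w1.png

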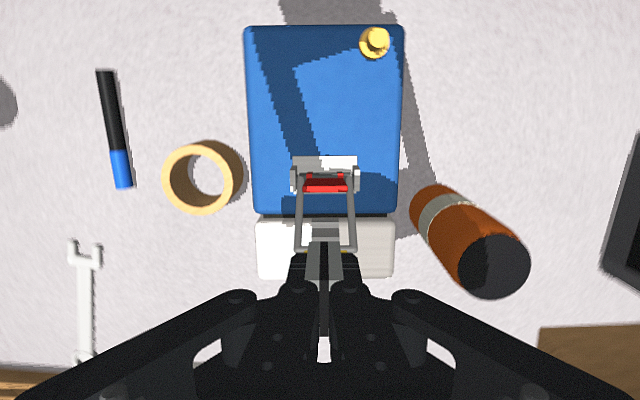

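Wrist view: lever end at (325,190), loop legs down to the crossbar at about (323,250), hidden by the fingers, and the blue body's corners at (246,27) and (403,25).

```bash
python3 - <<'E'
from h import *
np.set_printoptions(precision=4,suppress=True)
W=pickle.load(open("w1.pkl","rb"))
print("lever",atz(W,(325,188),.182),"pivot",atz(W,(324,177),.116),"keeper",atz(W,(325,236),.112))
print("corners",atz(W,(246,27),.1),atz(W,(403,25),.1),"front",atz(W,(258,279),.1),atz(W,(394,277),.1))
print("lever edges",atz(W,(306,188),.182),atz(W,(345,188),.182))
print(proj(W,[[.528,.2435,.2313]]))
E
```

```text
lever [0.5065 0.2438 0.182 ] pivot [0.5146 0.2439 0.116 ] keeper [0.5634 0.2479 0.112 ]
corners [0.4125 0.1813 0.1   ] [0.4038 0.293  0.1   ] front [0.612  0.1929 0.1   ] [0.6023 0.3104 0.1   ]
lever edges [0.5072 0.2332 0.182 ] [0.5058 0.2551 0.182 ]
[[321.3802 261.8345]]
```

```bash
python3 -m creep '{"delta_pos": [[0,2,15],[0,0,15],[0,0,9],[0,0,8],[-6,0,0],[-6,0,0],[-6,0,0],[-6,0,0],[0,0,0]], "roll": [0,0,0,0,0,0,0,0,0]}'
python3 - <<'E'
from workcell import readout, eyes, models
from h import *
for n in ["scene","top"]:
    c=eyes.capture(n); f=c["frame"][140:250,360:470] if n=="scene" else c["frame"][165:265,180:280]
    cv2.imwrite(f"pics/c_{n}.png",cv2.resize(f[:,:,::-1],None,fx=5,fy=5,interpolation=2))
print(readout.sense()["force"])
E
```

```text
t: 5.4
eef_pos: [0.5532, 0.2474, 0.1847]
ee_rot: [[-0.998, -0.061, 0.001], [-0.061, 0.998, 0.0], [-0.001, 0.0, -1.0]]
force: [-0.4, -0.0, -0.8]
gripper_width: -0.0001
[-0.4649682   0.56690248 -0.30551753]
```

View pics/c_scene.png

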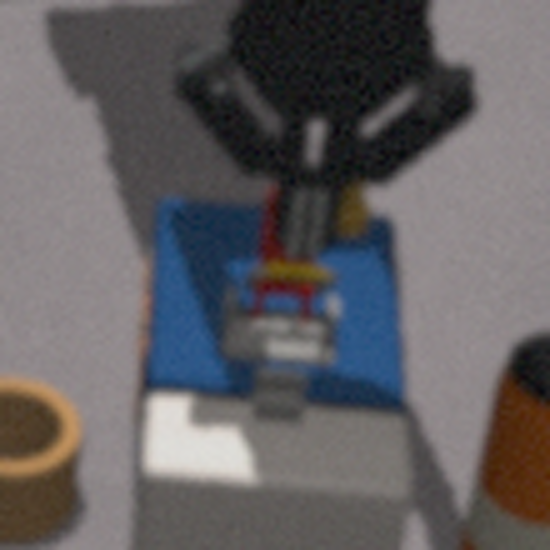

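View pics/c_top.png

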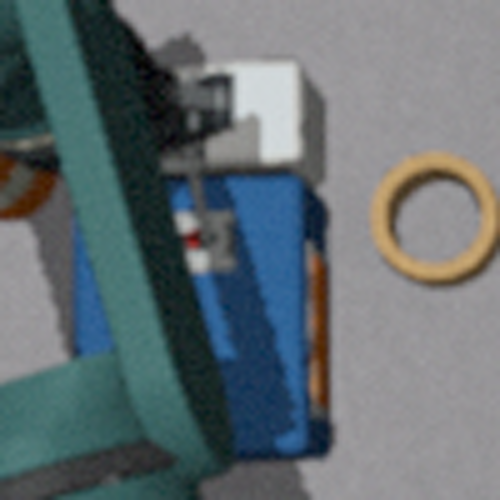

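```bash
python3 -m creep '{"delta_pos": [[-7,0,0],[-7,0,0],[-6,0,3],[-6,0,6],[-2,0,8],[0,0,8],[0,0,8],[0,0,8],[0,0,0]], "roll": [0,0,0,0,0,0,0,0,0]}'
python3 - <<'E'
from workcell import readout, eyes, models
from h import *
c=eyes.capture("scene"); f=c["frame"][140:250,360:470]
cv2.imwrite(f"pics/d_scene.png",cv2.resize(f[:,:,::-1],None,fx=5,fy=5,interpolation=2))
c=eyes.capture("wrist")
cv2.imwrite(f"pics/d_w.png",c["frame"][:,:,::-1])
E
```

```text
t: 6.4
eef_pos: [0.5789, 0.2488, 0.1412]
ee_rot: [[-0.998, -0.061, -0.003], [-0.061, 0.998, -0.001], [0.003, -0.001, -1.0]]
force: [-0.4, 0.4, -0.9]
gripper_width: -0.0001
```

View pics/d_scene.png

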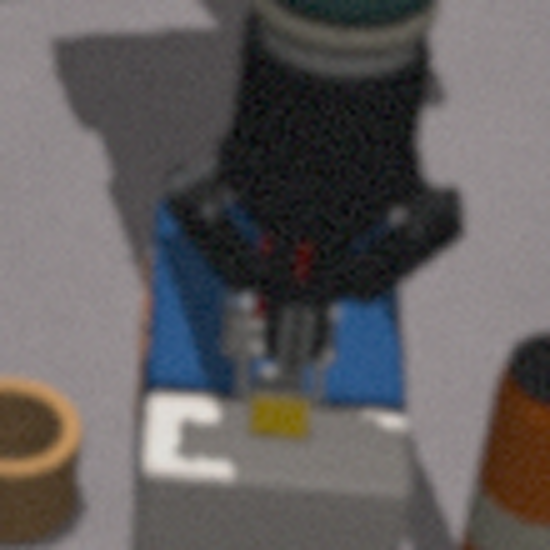

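View pics/d_w.png

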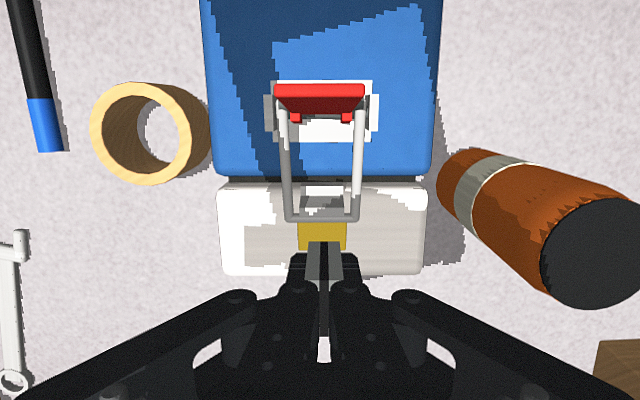

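The loop has dropped; the tab at (322,235) lies just in front of the fingertips. Now I'll press it down.

```bash
python3 -m creep '{"delta_pos": [[0,0,6],[0,0,6],[0,0,4],[0,0,4],[0,0,3],[0,0,3],[0,0,2],[0,0,0]], "roll": [0,0,0,0,0,0,0,0]}'
python3 - <<'E'
from workcell import readout, eyes, models
from h import *
s=readout.sense();print(s["force"],s["eef_pos"])
c=eyes.capture("scene"); f=c["frame"][140:250,360:470]
cv2.imwrite(f"pics/e_scene.png",cv2.resize(f[:,:,::-1],None,fx=5,fy=5,interpolation=2))
c=eyes.capture("wrist")
cv2.imwrite(f"pics/e_w.png",c["frame"][:,:,::-1])
E
```

```text
t: 7.3
eef_pos: [0.5799, 0.249, 0.1149]
ee_rot: [[-0.998, -0.061, -0.001], [-0.061, 0.998, -0.0], [0.001, -0.0, -1.0]]
force: [-0.4, 0.3, -1.3]
gripper_width: 0.0001
[-0.37569506  0.32753195 -1.32538811] [0.57986352 0.24902373 0.11493166]
```

View pics/e_w.png

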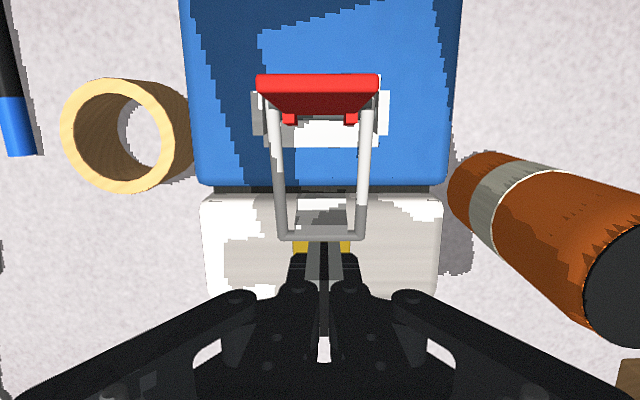

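```bash
python3 -m creep '{"delta_pos": [[0,0,2],[0,0,2],[0,0,1],[0,0,0]], "roll": [0,0,0,0]}'
python3 - <<'E'
from workcell import readout, eyes, models
from h import *
c=eyes.capture("wrist");pickle.dump(c,open("w2.pkl","wb"))
cv2.imwrite(f"pics/f_w.png",cv2.resize(c["frame"][160:280,230:410,::-1],None,fx=4,fy=4,interpolation=2))
for th in ["loop_bar","keeper","loop_tab","lever_end"]: print(th,[(round(d["p"],2),d["centre"]) for d in models.spot_point("wrist",th)[:2]])
E
```

```text
t: 7.8
eef_pos: [0.5804, 0.2493, 0.1127]
ee_rot: [[-0.998, -0.061, 0.002], [-0.061, 0.998, 0.001], [-0.002, 0.001, -1.0]]
force: [-2.9, -1.0, 6.4]
gripper_width: -0.0003
loop_bar [(0.75, [318.1, 237.3])]
keeper [(0.7, [321.1, 228.5])]
loop_tab []
lever_end [(0.68, [314.6, 79.5])]
```

View pics/f_w.png

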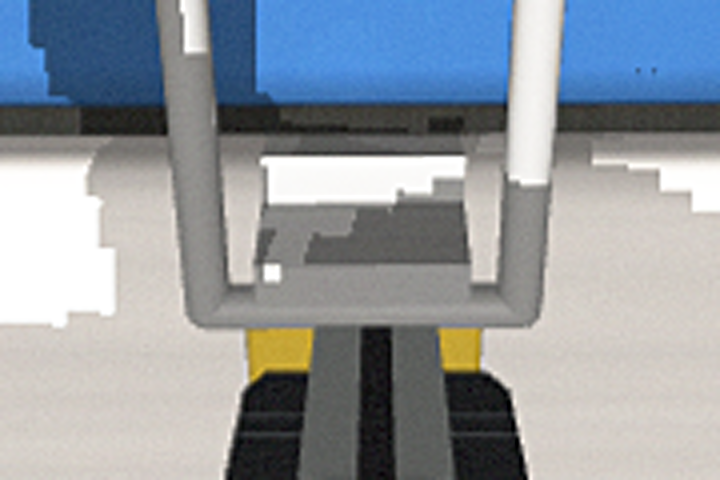

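The bar now lies beyond the lip at (318,237), with about 7 N of contact. I'll press a little harder to be sure it's seated, then lift.

```bash
python3 -m creep '{"delta_pos": [[0,0,1.5],[0,0,0],[0,0,0]], "roll": [0,0,0]}'
python3 -m creep '{"delta_pos": [[0,0,-10],[0,0,-25],[0,0,-35],[0,0,-30],[0,0,0]], "roll": [0,0,0,0,0]}'
python3 - <<'E'
from workcell import readout, eyes, models
from h import *
c=eyes.capture("wrist");pickle.dump(c,open("w2.pkl","wb"))
cv2.imwrite(f"pics/g_w.png",c["frame"][:,:,::-1])
for th in ["loop_bar","keeper","loop_tab","lever_end"]: print(th,[(round(d["p"],2),d["centre"]) for d in models.spot_point("wrist",th)[:2]])
S=eyes.capture("scene"); f=S["frame"][150:240,370:460]
cv2.imwrite(f"pics/g_s.png",cv2.resize(f[:,:,::-1],None,fx=6,fy=6,interpolation=2))
E
```

```text
t: 8.35
eef_pos: [0.5804, 0.2493, 0.1126]
ee_rot: [[-0.998, -0.061, 0.003], [-0.061, 0.998, 0.001], [-0.003, 0.001, -1.0]]
force: [-3.8, -0.4, 11.6]
gripper_width: -0.0002
t: 8.85
eef_pos: [0.5825, 0.2499, 0.2155]
ee_rot: [[-0.998, -0.061, 0.011], [-0.061, 0.998, 0.004], [-0.011, 0.003, -1.0]]
force: [1.0, 0.8, -0.3]
gripper_width: 0.0002
loop_bar [(0.97, [322.2, 181.4]), (0.43, [325.2, 171.5])]
keeper [(0.63, [322.2, 173.4])]
loop_tab [(0.77, [318.7, 192.4])]
lever_end [(0.58, [317.7, 84.6])]
```

View pics/g_w.png

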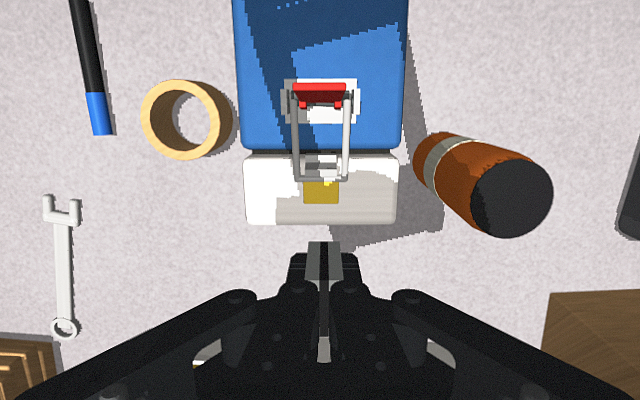

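View pics/g_s.png

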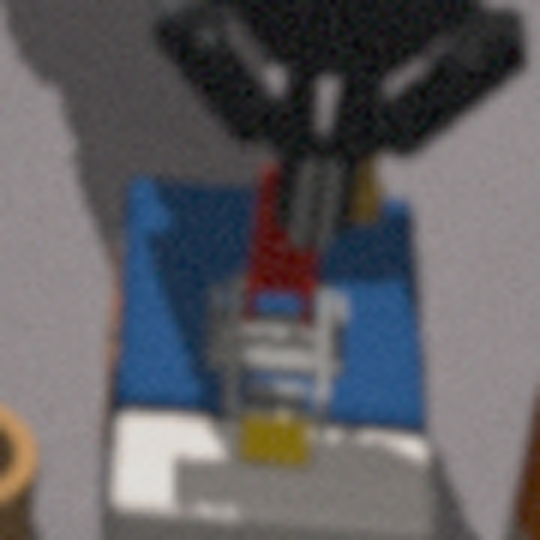

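The hook is seated: the tab lies flat beyond the lip at (320,192) with the lever upright, and the press met a hard stop. Next I'll go in front of the lever.

```bash
python3 -m creep '{"delta_pos": [[12,0,0],[16,0,0],[14,0,0],[0,0,14],[0,0,14],[0,0,13],[0,0,0]], "roll": [0,0,0,0,0,0,0]}'
python3 - <<'E'
from workcell import eyes, models
from h import *
np.set_printoptions(precision=4,suppress=True)
c=eyes.capture("wrist")
cv2.imwrite(f"pics/h_w.png",c["frame"][:,:,::-1])
E
```

```text
t: 9.85
eef_pos: [0.5367, 0.2458, 0.1632]
ee_rot: [[-0.998, -0.061, -0.007], [-0.061, 0.998, -0.002], [0.007, -0.002, -1.0]]
force: [-0.3, -0.3, 0.0]
gripper_width: 0.0
```

View pics/h_w.png

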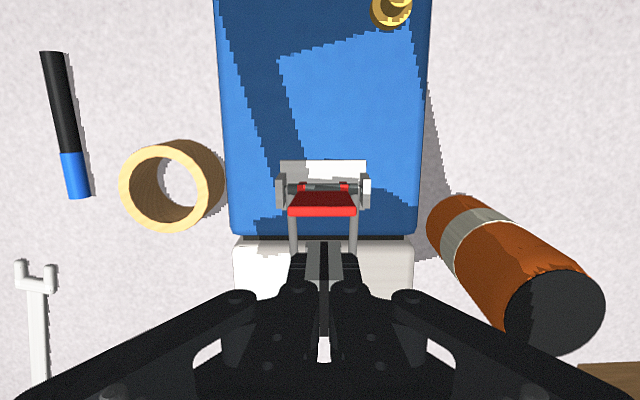

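```bash
python3 -m creep '{"delta_pos": [[0,0,-4],[0,0,0],[0,0,0]], "roll": [0,0,0]}'
```

```text
t: 10.2
eef_pos: [0.5388, 0.2467, 0.1731]
ee_rot: [[-0.998, -0.061, 0.002], [-0.061, 0.998, 0.001], [-0.002, 0.001, -1.0]]
force: [0.2, 0.2, 0.8]
gripper_width: 0.0004
```

```bash
python3 -m creep '{"delta_pos": [[8,0,0],[8,0,0],[7.5,0,0.5],[7.3,0,1.5],[7,0,3],[6.8,0,3.6],[6,0,4.5],[5.4,0,5.3],[4.7,0,6],[4,0,6.5]], "roll": [0,0,0,0,0,0,0,0,0,0]}'
python3 -m creep '{"delta_pos": [[2,0,4.7],[1.7,0,4.7],[1.3,0,5],[0.8,0,5],[0.4,0,4],[0,0,2],[0,0,2],[0,0,0]], "roll": [0,0,0,0,0,0,0,0]}'
python3 - <<'E'
from workcell import eyes, models
from h import *
c=eyes.capture("wrist")
cv2.imwrite(f"pics/i_w.png",c["frame"][:,:,::-1])
E
```

```text
t: 11.2
eef_pos: [0.4732, 0.2425, 0.1405]
ee_rot: [[-0.998, -0.061, 0.0], [-0.061, 0.998, 0.0], [-0.0, 0.0, -1.0]]
force: [3.1, -0.9, 0.4]
gripper_width: -0.0002
t: 12.0
eef_pos: [0.4671, 0.2423, 0.1178]
ee_rot: [[-0.998, -0.061, 0.001], [-0.061, 0.998, 0.001], [-0.001, 0.001, -1.0]]
force: [-7.2, -3.9, 18.2]
gripper_width: 0.0001
```

View pics/i_w.png

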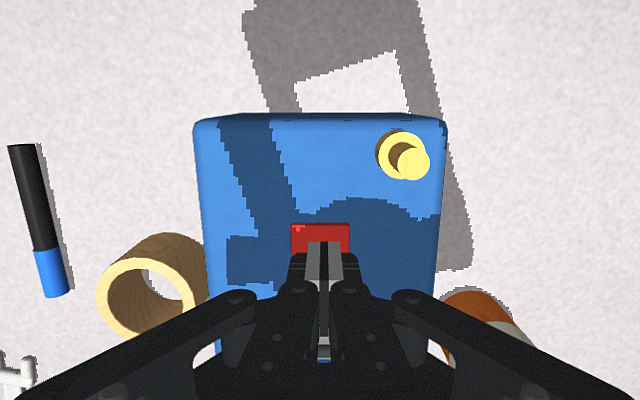

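The lever is flat at z≈118 mm with an 18 N stop. I'll lift and check.

```bash
python3 -m creep '{"delta_pos": [[0,0,0],[0,0,-10],[0,0,-25],[0,0,-35],[0,0,-40],[0,0,-20],[0,0,0],[0,0,0]], "roll": [0,0,0,0,0,0,0,0]}'
python3 - <<'E'
from workcell import eyes, models
from h import *
S=eyes.capture("scene"); f=S["frame"][150:240,370:460]
cv2.imwrite(f"pics/j_s.png",cv2.resize(f[:,:,::-1],None,fx=6,fy=6,interpolation=2))
c=eyes.capture("wrist")
cv2.imwrite(f"pics/j_w.png",c["frame"][:,:,::-1])
E
```

```text
t: 12.85
eef_pos: [0.467, 0.2422, 0.2428]
ee_rot: [[-0.998, -0.061, -0.001], [-0.061, 0.998, -0.0], [0.001, -0.0, -1.0]]
force: [-0.2, -0.1, 0.5]
gripper_width: -0.0
```

View pics/j_s.png

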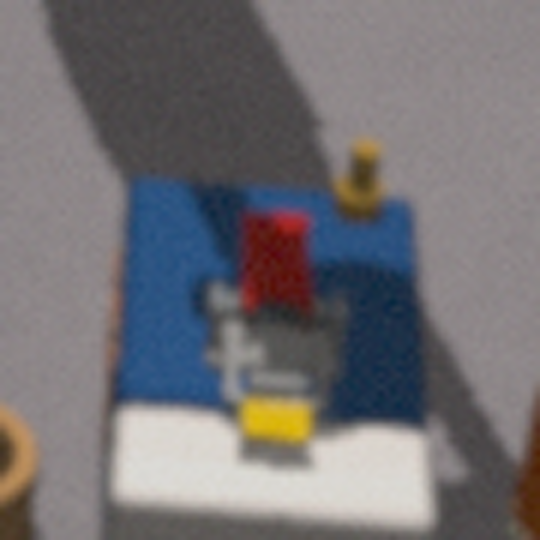

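View pics/j_w.png

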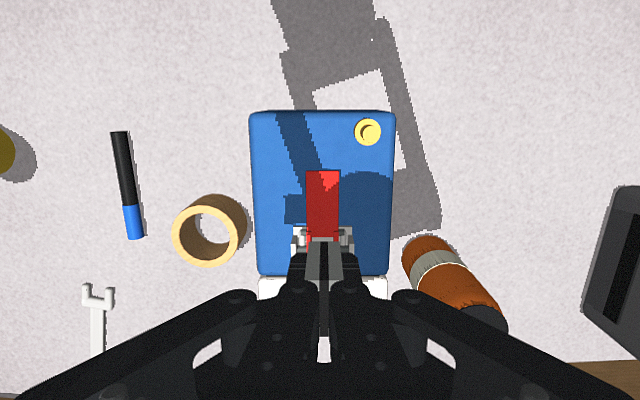

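The lever is flat. The grey patch below the tab in the scene crop could be its shadow, so I'll look from closer with the wrist camera.

```bash
python3 -m creep '{"delta_pos": [[-25,0,0],[-30,0,0],[-30,0,0],[-25,0,0],[-5,0,0],[0,0,0]], "roll": [0,0,0,0,0,0]}'
python3 - <<'E'
from workcell import eyes, models
from h import *
np.set_printoptions(precision=4,suppress=True)
c=eyes.capture("wrist")
cv2.imwrite(f"pics/k_w.png",cv2.resize(c["frame"][80:240,220:430,::-1],None,fx=3.5,fy=3.5,interpolation=2))
for th in ["loop_bar","keeper","loop_tab","lever_end"]: 
  r=models.spot_point("wrist",th)[:1]
  if r: print(th,r[0]["p"],r[0]["centre"],atz(c,r[0]["centre"],.112))
E
```

```text
t: 13.55
eef_pos: [0.5817, 0.2489, 0.2408]
ee_rot: [[-0.998, -0.061, -0.005], [-0.061, 0.998, -0.001], [0.005, -0.001, -1.0]]
force: [-1.4, -0.1, -0.2]
gripper_width: -0.0004
loop_bar 0.79 [321.9, 165.1] [0.561  0.2468 0.112 ]
keeper 0.9 [324.7, 162.3] [0.5587 0.2488 0.112 ]
loop_tab 0.61 [323.2, 178.1] [0.5713 0.2484 0.112 ]
lever_end 0.66 [320.6, 5.7] [0.4485 0.2391 0.112 ]
```

View pics/k_w.png

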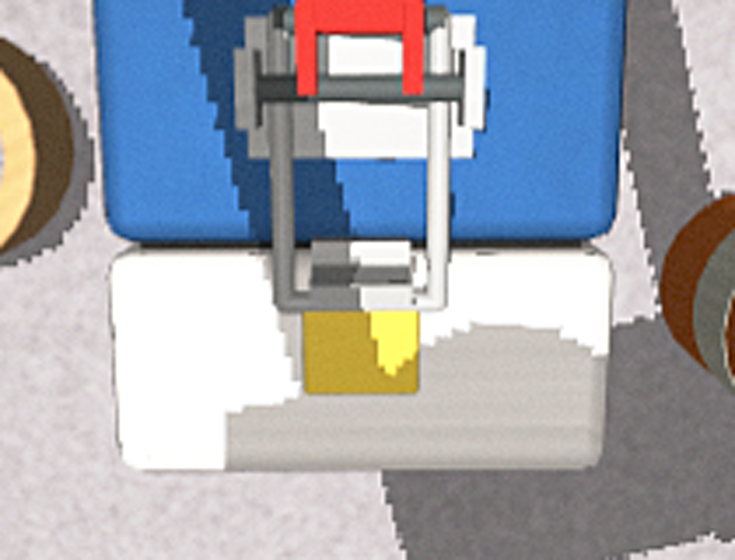

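Hooked and latched: the bar is on the far side of the lip at (320,300), the lever is flat and the cover gap is closed. Now to the regulator.

```bash
python3 -m creep '{"delta_pos": [[4,-25,0],[6,-40,-2],[7,-42,-3],[7,-42,-3],[7,-42,-3],[7,-42,-3],[7,-42,-3],[7,-42,-3],[7,-42,0],[7,-42,0],[7,-42,0],[6,-37,0]], "roll": [0,0,0,0,0,0,0,0,0,0,0,0]}' 0.25 40
python3 -m creep '{"delta_pos": [[0,0,0],[0,0,0],[0,0,0],[0,0,0],[0,0,0],[0,0,0],[0,0,0],[0,0,0],[0,0,0],[0,0,0],[0,0,0],[0,0,0]], "roll": [1,1,1,1,1,1,1,1,1,1,1,1]}'
python3 -m creep '{"delta_pos": [[0,0,0],[0,0,0],[0,0,0],[0,0,0],[0,0,0],[0,0,0],[0,0,0],[0,0,0],[0,0,0],[0,0,0],[0,0,0],[0,0,0]], "roll": [1,1,1,1,1,1,1,1,1,1,1,1]}'
python3 - <<'E'
from workcell import readout,eyes, models
from h import *
np.set_printoptions(precision=4,suppress=True)
s=readout.sense(); print(s["joint_pos"],s["gripper_width"])
c=eyes.capture("wrist"); pickle.dump(c,open("w3.pkl","wb"))
cv2.imwrite(f"pics/l_w.png",c["frame"][:,:,::-1])
print(ray(c,(320,200)))
for th in ["sleeve_grip","regulator"]: 
  r=models.spot_point("wrist",th)[:1]
  if r: print(th,r[0]["p"],r[0]["centre"],atz(c,r[0]["centre"],.156))
E
```

```text
t: 15.0
eef_pos: [0.5316, -0.2362, 0.2642]
ee_rot: [[-0.998, -0.061, 0.001], [-0.061, 0.998, -0.001], [-0.001, -0.001, -1.0]]
force: [0.8, 0.1, 0.2]
gripper_width: 0.0639
t: 16.2
eef_pos: [0.5322, -0.2341, 0.2641]
ee_rot: [[-0.363, 0.932, 0.001], [0.932, 0.363, -0.0], [-0.001, 0.001, -1.0]]
force: [1.3, 0.5, -0.7]
gripper_width: 0.0642
t: 17.4
eef_pos: [0.5322, -0.2341, 0.2642]
ee_rot: [[0.774, 0.633, 0.001], [0.633, -0.774, -0.0], [0.0, 0.001, -1.0]]
force: [-0.4, -0.2, 0.6]
gripper_width: 0.0644
[-0.512   0.1532  1.2332  0.0001  1.7542  0.3732] 0.0644418212964155
(array([ 0.5842, -0.1899,  0.4063]), array([-0.2164, -0.1665, -0.962 ]))
sleeve_grip 0.59 [314.8, 203.1] [ 0.5236 -0.2317  0.156 ]
regulator 0.66 [313.1, 176.4] [ 0.5385 -0.2181  0.156 ]
```

View pics/l_w.png

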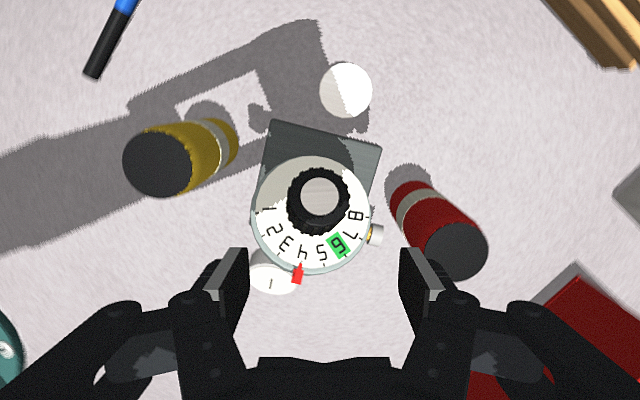

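The pointer stands at 4 (px 299,262), the green 6 is at (338,243), and the sleeve end is at (319,196). Two clicks clockwise are needed.

```bash
python3 - <<'E'
from h import *
np.set_printoptions(precision=4,suppress=True)
W=pickle.load(open("w3.pkl","rb"));C=pickle.load(open("c0.pkl","rb"));S,T=C["scene"],C["top"]
b3=lambda x,y:(160+x/5-.4,140+y/5-.4); b4=lambda x,y:(340+x/6-.4,170+y/6-.4)
a,b=atz(W,(272,119),.008),atz(W,(383,148),.008);d=b-a
print("foot edge",a,b,np.linalg.norm(d),np.degrees(np.arctan2(d[1],d[0])))
print("sleeve end z.174",atz(W,(319,196),.174),atz(T,b4(403,203),.174),tri((W,(319,196)),(T,b4(403,203)),(S,b3(293,117))))
print("disc centre z.134",atz(W,(311,213),.134),atz(T,b4(410,273),.134))
print("pointer",atz(W,(299,268),.155))
# project model
for yaw in (np.radians(25.2),np.radians(28)):
  ax=np.array([.5*np.cos(yaw),.5*np.sin(yaw),.866]); D=atz(W,(319,196),.132+.045*.866+.002)-.047*ax
  print(np.degrees(yaw),"disc",D,"grip",D+.026*ax,proj(W,[D,D+.026*ax,D+.047*ax]))
E
```

```text
foot edge [ 0.5333 -0.1586  0.008 ] [ 0.5873 -0.2754  0.008 ] 0.12870072190157028 -65.16675232701924
sleeve end z.174 [ 0.5337 -0.2278  0.174 ] [ 0.5383 -0.2278  0.174 ] (array([ 0.5367, -0.2276,  0.1801]), [np.float64(1.9), np.float64(1.2), np.float64(2.2)])
disc centre z.134 [ 0.5097 -0.2383  0.134 ] [ 0.5156 -0.2386  0.134 ]
pointer [ 0.474  -0.2557  0.155 ]
25.2 disc [ 0.5122 -0.2379  0.1323] grip [ 0.524  -0.2324  0.1548] [[312.6273 209.8535]
 [315.88   202.7824]
 [319.     196.    ]]
28.0 disc [ 0.5127 -0.239   0.1323] grip [ 0.5242 -0.2329  0.1548] [[313.9985 210.1471]
 [316.551  202.927 ]
 [319.     196.    ]]
```

```bash
python3 -m creep '{"delta_pos": [[0,-4.5,10],[0,0,20],[0,0,25],[0,0,25],[0,0,20],[0,0,12],[0,0,8],[0,0,0],[0,0,0]], "roll": [0,0,0,0,0,0,0,0,0]}'
python3 - <<'E'
from workcell import readout,eyes, models
from h import *
c=eyes.capture("wrist"); cv2.imwrite(f"pics/m_w.png",c["frame"][:,:,::-1])
E
```

```text
t: 18.45
eef_pos: [0.5302, -0.2314, 0.1444]
ee_rot: [[0.771, 0.636, 0.002], [0.636, -0.771, -0.001], [0.001, 0.001, -1.0]]
force: [-0.9, 0.8, -0.3]
gripper_width: 0.0641
```

View pics/m_w.png

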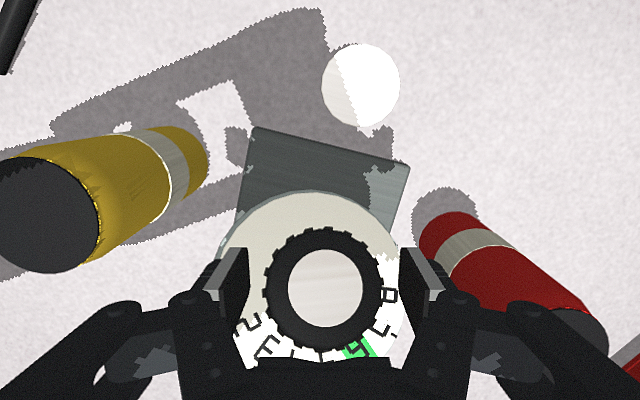

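```bash
python3 -m creep '{"delta_pos": [[0,0,0],[0,0,0],[0,0,0],[0,0,0]], "roll": [0,0,0,0]}' 1 35
python3 -m creep '{"delta_pos": [[0,0,0],[0,0,0],[0,0,0],[0,0,0],[0,0,0],[0,0,0],[0,0,0]], "roll": [0.6,0.8,0.8,0.8,0.8,0.8,0]}'
python3 - <<'E'
from workcell import readout,eyes, models
from h import *
c=eyes.capture("wrist"); cv2.imwrite(f"pics/n_w.png",c["frame"][:,:,::-1])
s=readout.sense(); print(s["force"],s["moment"])
E
```

```text
t: 18.9
eef_pos: [0.5292, -0.2299, 0.1456]
ee_rot: [[0.772, 0.636, -0.001], [0.636, -0.772, 0.003], [0.001, -0.003, -1.0]]
force: [-2.5, 3.6, 7.4]
gripper_width: 0.0433
t: 19.6
eef_pos: [0.5294, -0.2319, 0.1455]
ee_rot: [[0.978, 0.209, -0.0], [0.209, -0.978, -0.005], [-0.001, 0.005, -1.0]]
force: [-5.1, 4.9, 4.7]
gripper_width: 0.0413
[-5.33578561  4.53922582  2.95416776] [-1.66361032  0.36796246  1.10480475]
```

View pics/n_w.png

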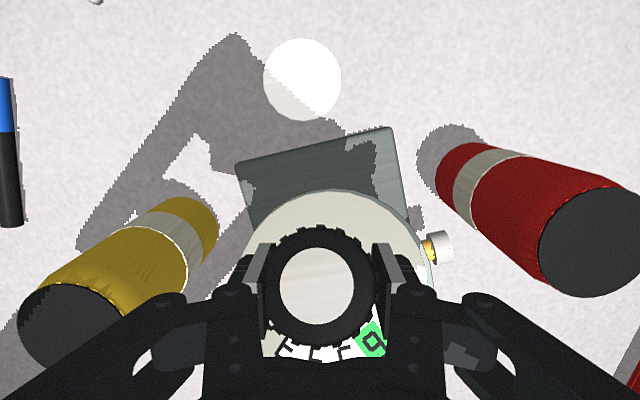

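```bash
python3 -m creep '{"delta_pos": [[0,0,0],[0,0,0],[0,0,0],[0,0,0]], "roll": [0,0,0,0]}' 0.25 35
python3 - <<'E'
from workcell import readout,eyes, models
from h import *
for n,b in [("wrist",None),("scene",(140,200,180,270)),("top",(185,255,370,450))]:
    c=eyes.capture(n); f=c["frame"]
    if b: f=cv2.resize(f[b[0]:b[1],b[2]:b[3]],None,fx=6,fy=6,interpolation=2)
    cv2.imwrite(f"pics/o_{n}.png",f[:,:,::-1])
E
```

```text
t: 20.05
eef_pos: [0.5298, -0.2314, 0.1436]
ee_rot: [[0.979, 0.206, 0.0], [0.206, -0.979, 0.0], [0.0, 0.0, -1.0]]
force: [-0.2, -0.1, -0.2]
gripper_width: 0.064
```

View pics/o_scene.png

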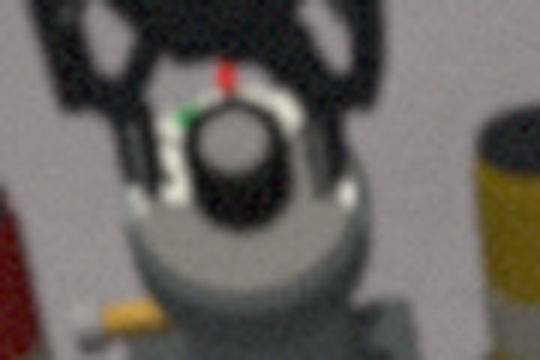

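View pics/o_wrist.png

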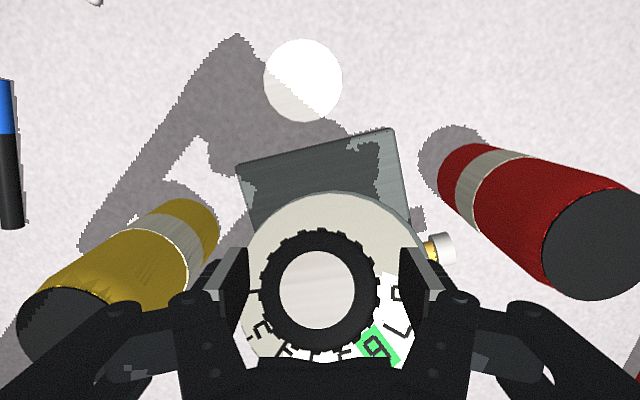

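6 has moved closer to the pointer. I'll lift and turn back to confirm that it stands at 5.

```bash
python3 -m creep '{"delta_pos": [[0,0,-15],[0,0,-25],[0,0,-30],[0,0,-30],[0,0,-20],[0,0,0],[0,0,0]], "roll": [0,-0.8,-0.8,-0.9,-1,-1,0]}'
python3 - <<'E'
from workcell import readout,eyes, models
from h import *
c=eyes.capture("wrist"); pickle.dump(c,open("w4.pkl","wb"))
cv2.imwrite(f"pics/p_w.png",c["frame"][:,:,::-1])
E
```

```text
t: 20.9
eef_pos: [0.5302, -0.2315, 0.266]
ee_rot: [[0.778, 0.628, 0.003], [0.628, -0.778, -0.002], [0.002, 0.004, -1.0]]
force: [-0.2, 0.8, 0.1]
gripper_width: 0.0635
```

View pics/p_w.png

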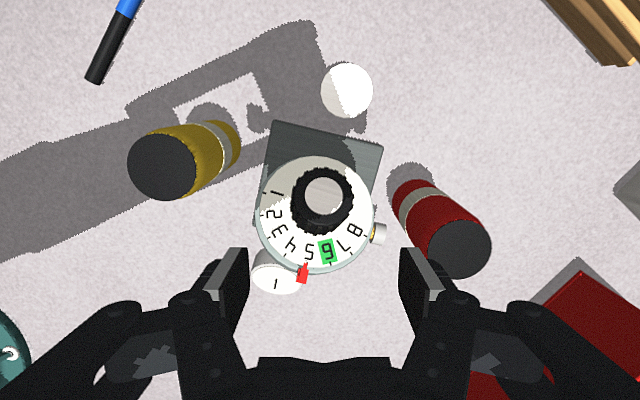

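It now stands at 5 (5 at px (308,251) against the pointer tip at (303,262)). Same stroke once more.

```bash
python3 -m creep '{"delta_pos": [[0,0,10],[0,0,20],[0,0,25],[0,0,25],[0,0,20],[0,0,12],[0,0,8],[0,0,0],[0,0,0]], "roll": [0,0,0,0,0,0,0,0,0]}'
python3 -m creep '{"delta_pos": [[0,0,0],[0,0,0],[0,0,0],[0,0,0]], "roll": [0,0,0,0]}' 1 35
python3 -m creep '{"delta_pos": [[0,0,0],[0,0,0],[0,0,0],[0,0,0],[0,0,0],[0,0,0],[0,0,0]], "roll": [0.6,0.8,0.8,0.8,0.8,0.7,0]}'
python3 -m creep '{"delta_pos": [[0,0,0],[0,0,0],[0,0,0],[0,0,0]], "roll": [0,0,0,0]}' 0.25 35
python3 -m creep '{"delta_pos": [[0,0,-15],[0,0,-25],[0,0,-30],[0,0,-30],[0,0,-20],[0,0,0],[0,0,0]], "roll": [0,-0.8,-0.8,-0.9,-1,-1,0]}'
python3 - <<'E'
from workcell import readout,eyes, models
from h import *
c=eyes.capture("wrist")
cv2.imwrite(f"pics/q_w.png",c["frame"][:,:,::-1])
T=eyes.capture("top");cv2.imwrite(f"pics/q_t.png",T["frame"][:,:,::-1])
E
```

```text
t: 21.85
eef_pos: [0.5301, -0.2315, 0.1443]
ee_rot: [[0.778, 0.628, 0.001], [0.628, -0.778, -0.001], [0.001, 0.001, -1.0]]
force: [1.1, 0.4, 1.0]
gripper_width: 0.0639
t: 22.25
eef_pos: [0.5295, -0.2298, 0.1456]
ee_rot: [[0.779, 0.627, 0.0], [0.627, -0.779, 0.003], [0.002, -0.002, -1.0]]
force: [-3.5, 4.0, 5.4]
gripper_width: 0.043
t: 22.95
eef_pos: [0.5296, -0.2322, 0.1454]
ee_rot: [[0.978, 0.211, 0.0], [0.211, -0.977, -0.006], [-0.001, 0.006, -1.0]]
force: [-6.7, 5.1, 1.4]
gripper_width: 0.041
t: 23.35
eef_pos: [0.5298, -0.2315, 0.1437]
ee_rot: [[0.979, 0.206, 0.0], [0.206, -0.979, -0.0], [0.0, 0.0, -1.0]]
force: [0.3, -0.6, 0.1]
gripper_width: 0.0641
t: 24.05
eef_pos: [0.5302, -0.2316, 0.266]
ee_rot: [[0.779, 0.628, 0.003], [0.628, -0.779, -0.002], [0.001, 0.003, -1.0]]
force: [0.3, -0.2, -0.4]
gripper_width: 0.0641
```

View pics/q_w.png

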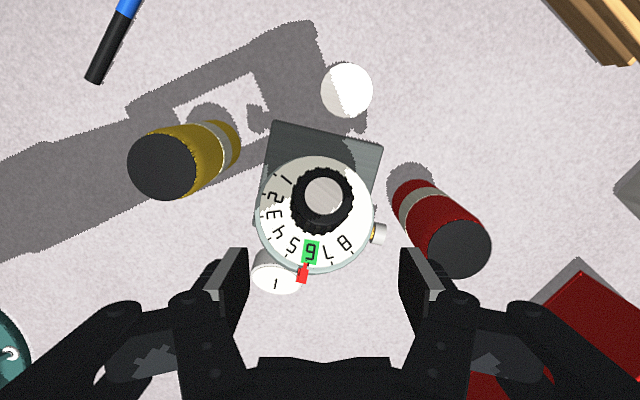

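View pics/q_t.png

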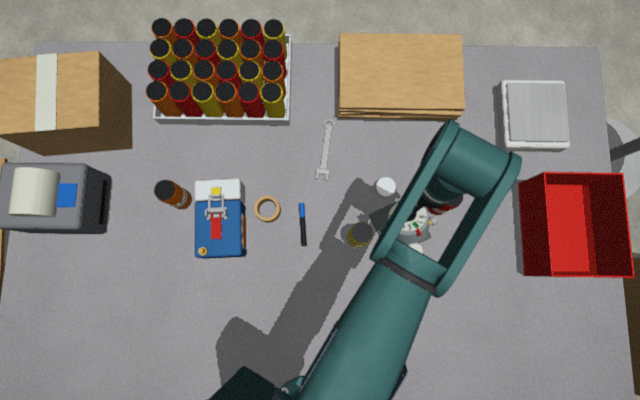

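The green 6 stands at the pointer ((310,252) against (303,264)), offset just as 5 was. The latch is still flat at (216,225) and the bystanders are unmoved. Handing in.

```bash
python3 -m creep '{"delta_pos": [[0,0,0],[0,0,0]], "roll": [0,0]}'
python3 -c "
from workcell import bot
print(bot.hand_in())"
```

```text
t: 24.35
eef_pos: [0.5295, -0.2311, 0.2628]
ee_rot: [[0.779, 0.627, -0.001], [0.627, -0.779, 0.001], [-0.0, -0.001, -1.0]]
force: [-0.5, 0.7, 0.2]
gripper_width: 0.064
the job is handed in; nothing more can be done
None
```

The chamber is latched and the regulator stands at 6. I handed the job in at about 24 s, and the hand-in gave no verdict.

- **Latch:** I pushed the loop over and pressed it down behind the keeper's lip; the press met a hard stop at about 12 N. I then swung the lever over and down until it lay flat, at about 118 mm with an 18 N stop. A close look showed the crossbar behind the lip and the cover gap closed. I judged the joint values only from pictures and forces, not measured them.
- **Regulator:** The sleeve started at 4. I turned it clockwise one click at a time, letting go after each and looking again: first 5, then 6.
- **Last checks:** The green 6 is at the red pointer, and the lever still lies flat. The cans and other things look unmoved, though the arm partly hid the red can in the last top picture. The gripper is open, clear above the sleeve, and reads no contact force.

Two measurements disagreed. Before the latch work, the scene and top cameras differed by about 5 mm on the chamber, so I used a wrist view to settle it. An early estimate of the sleeve from the regulator's foot was about 10 mm off. I used the wrist view and the network's point for the grip instead.

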